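# Unhook the parts tray from its keyhole stand and tip the engine parts into the bin

### The arm

A 7-joint arm with a two-finger parallel gripper is mounted at the origin on the work surface. World frame = base frame: x ahead of the robot, y to its left, z up, the work surface at z = 0. Lengths are in m, angles in rad, forces in N, time in s.
With the tool pointing down it reaches from about 0.425 to 0.925 m from the base axis. Payload 6.8 kg.
Tool frame: the origin (TCP) lies on the front face of the gripper's body, between the roots of the fingers; the fingertips stand 73 mm ahead of it and the grasp point (between the pads) lies 54 mm ahead of it (env.nose_length is the distance from the TCP to the fingertips, in m); z points along the fingers, y is the direction in which the jaws open and shut (so a half turn about z gives the same grasp; the last joint's range is limited). The gripper opens to 85 mm and grips with 20 to 120 N. Pads are 22 mm wide; open, the fingers measure 114 mm over their backs; the gripper's body (76 mm by 85 mm) begins 54 mm behind the grasp point. The pads swing forward as they close: fully open they stand 13 mm farther back than shut.
Start: joints at [-1.393, 0.477, 0.022, 1.555, -0.011, 1.109, -0.083], TCP at [0.19, 0.648, 0.304] pointing down, gripper open.
Joint ranges: [-2.96, 2.96], [-0.34, 2.1], [-1.41, 1.46], [0.24, 2.44], [-1.37, 4.51], [0.17, 1.92], [-2.96, 2.96]. Speed limits (rad/s): [2.39, 2.39, 3.14, 3.14, 3.14, 3.14, 3.14].

### API

Orientations are given as a unit quaternion [w, x, y, z].
In Python, from cell import env, kin, camera, calibration, job gives the robot as it stands. The module is installed in compiled form; this text tells all that it offers. Calls block until the motion is done:
- env.reach(position, orientation): joint-space move of the TCP to a pose.
- env.movel(position, velocity=0.15, rot=None, stop_force=None): straight line of the TCP; rot=None keeps the orientation; velocity is the mean speed in m/s. With stop_force (N) it stops when the force on the tool has changed by that much, and returns True; else False.
- env.goto_joints(angles): joint-space move.
- env.grip(opening, f_grip=None): finger opening in m; f_grip is the grip in N (None keeps the last); returns when the fingers have stopped.
- env.dwell(seconds).
- kin.inverse_kinematics(position, orientation): joint angles nearest the present ones, or None.
- env.get_state(): the state.
- camera(name): name is "side" or "top" or "wrist"; returns (picture, depth): 420x560x3 uint8, blue, green, red; 420x560 float32, m along the optical axis (not along the pixel's ray), 0 where there is no reading.
- calibration(name): a dict with "fx", "fy", "cx", "cy" (pixels), "rvec" (rotation vector, rad) and "tvec" (3), from world to camera coordinates, as OpenCV has them. Camera axes: x right, y down, z forward; pixel columns grow to the right and rows downward; lengths in m; the calibration is good to about 2 mm. A picture is of the moment at which its call begins: read the wrist's pose just before it. calibration takes no time and is no camera call; for the wrist camera it gives the pose at the moment of the call.
A pose or a line that the arm cannot do raises env.PlanningError and nothing moves.
- job.job_done(): hands the job in, once; it reports no verdict.
The state is a dict: "time": time; "qpos": joint angles; "joint_velocities": joint speeds; "joint_torque": joint torques, N m; "tcp_pos": TCP position; "orientation": TCP orientation; "force": force on the tool from outside, world axes, zero at the start; "torque": the same for the moment, N m; "opening": finger opening in m.
Only numpy, scipy, OpenCV 4.12 (cv2) and the standard library are available. Lean on these libraries where they do the work, as an engineer would, in place of code of your own. Each camera call takes 0.05 s, during which the arm holds its last target.

### The job

Take the parts tray off its stand: push it towards its closed end until it meets the stop, so that the stud heads come into the wide ends of its keyhole slots, then lift it straight off with the three engine parts still on it. Tip the tray over the grey bin so that all three parts slide off its open end into the bin, then set the empty tray down flat, right way up, in the middle of the rubber mat and let go. Leave the bin and the other things on the bench where they stand.

Things in the scene. Friction and masses are not known exactly. Their poses are not given: they have to be found in the camera images.
- tray_grip (a point): Centre of the steel tray's handle, in the tray's axes: x from open end to closed end, y across, z up. The handle is a flat bar 12 mm thick (x), 20 mm high, 104 mm long (y), bridging the tray between two uprights over its middle; this point is 80 mm above the tray's underside and 75 mm from either end. Pinch it mid-length from above. Tray 0.36 kg, with parts 0.66 kg, give or take 25 per cent.
- tray_lip (a point): Middle of the open end's edge, on top of the tray floor (tray axes). Floor 150 (x) by 104 mm (y), 4 mm thick; walls 4 mm thick, 32 mm high on both sides and the closed +x end; the -x end, here, is open. Oily steel: the parts begin to slide at a tilt of roughly 14 to 24 degrees, unknown beforehand.
- tray_slot (a point): Centre of the wide opening of the left (+y) keyhole slot, at tray x = -38, y = 69 mm, 4 mm above the tray's underside; its twin is at y = -69. They are cut along x in 4 mm thick ears beside the side walls, level with the floor, out to y = 86 mm: 10 mm wide from x = 30 to -27 mm, then a 22 mm square opening to x = -49 mm.
- stand: Fixed plywood plate 225 (x) by 178 (y) by 12 mm high, origin at its underside, axes as the tray's within 1 degree. The tray lies on it, held down by two headed studs (shank 7 mm, brass head 15 mm across, its top 11.5 mm above the plate) in the narrow parts of its slots. The studs' carriage is clamped at a different x each time and its pose is not given.
- stand_top (a point): Middle of the stand's top face (stand axes). To free the tray push it along +x, sliding on the plate, 30 to 58 mm (differs each time) until its closed end butts against the stud carriage's two upright lugs, 34 mm high over the bench: feel for it. Against the lugs the heads are centred in the wide openings, 3.5 mm spare all round, and the tray lifts straight off.
- spacer_c (a point): Centre of the hexagonal steel spacer, 64 mm long, 23 mm across flats, lying in the tray; 0.1 kg.
- cap_c (a point): Centre (12 mm above its underside) of the aluminium bearing cap: block 68 by 22 mm, 24 mm high in the middle, with a bolt head at each end; 0.1 kg; lying in the tray.
- foot_c (a point): Centre (14 mm above its underside) of the grey U-shaped mounting foot, 60 by 30 mm, 28 mm high, lying in the tray; 0.1 kg.
- bin: Loose grey plastic bin, open on top, 200 (x) by 180 (y) by 75 mm high, walls and floor 5 mm; origin at the centre of its underside; about 0.9 kg.
- mat: Fixed rubber mat, 200 (x) by 180 (y) by 4 mm thick; origin at the centre of its underside.
- oilcan: Bystander: upright closed steel can, 68 mm across, 120 mm high; origin under its centre.
- wrench: Bystander: wrench lying on the bench, 190 mm long.
- pulley: Bystander: aluminium pulley lying flat, 90 mm across, 34 mm high; origin under its centre.
Things that resemble listed ones, but are neither listed nor needed, are in the scene too. Leave any green or orange look-alike of the part that bears tray_grip alone.

How it is judged:
On the way, in this order (a step that is already met when the one before it is completed fails the run):
1. the tray is lifted off its studs, about level, with all three parts on it (height (world z) of tray_grip above 0.125 m and angle between tray_grip's own z axis and vertical below 0.18 rad and distance between each of spacer_c, cap_c, foot_c and tray_grip below 0.12 m), for 0.1 s.
2. the tray, with parts still on it, is tipped by the bin (angle between tray_grip's own z axis and vertical above 0.2 rad and horizontal distance between tray_grip and bin below 0.25 m and distance between any of spacer_c, cap_c, foot_c and tray_grip below 0.12 m), for 0.02 s.
3. all three parts are in the bin while the tray is still held up (x of spacer_c in the frame of bin between -0.098 and 0.098 m and y of spacer_c in the frame of bin between -0.088 and 0.088 m and z of spacer_c in the frame of bin between 0 and 0.075 m and x of cap_c in the frame of bin between -0.098 and 0.098 m and y of cap_c in the frame of bin between -0.088 and 0.088 m and z of cap_c in the frame of bin between 0 and 0.075 m and x of foot_c in the frame of bin between -0.098 and 0.098 m and y of foot_c in the frame of bin between -0.088 and 0.088 m and z of foot_c in the frame of bin between 0 and 0.075 m and height (world z) of tray_grip above 0.125 m), for 0.1 s.
At the end, for the whole second after the job is handed in: All three parts lie inside the bin; the empty tray stands flat and right way up (within 0.08 rad) on the rubber mat, its handle's centre within 50 mm of the mat's centre seen from above and its underside within 10 mm of the mat's top (x of spacer_c in the frame of bin between -0.098 and 0.098 m and y of spacer_c in the frame of bin between -0.088 and 0.088 m and z of spacer_c in the frame of bin between 0 and 0.075 m and x of cap_c in the frame of bin between -0.098 and 0.098 m and y of cap_c in the frame of bin between -0.088 and 0.088 m and z of cap_c in the frame of bin between 0 and 0.075 m and x of foot_c in the frame of bin between -0.098 and 0.098 m and y of foot_c in the frame of bin between -0.088 and 0.088 m and z of foot_c in the frame of bin between 0 and 0.075 m and horizontal distance between tray_grip and mat below 0.05 m and height (world z) of tray_grip between 0.078 and 0.094 m and angle between tray_grip's own z axis and vertical below 0.08 rad); the robot touches nothing.
It fails at once if the bin is shifted more than 50 mm (distance of bin from where it was at the start of the episode above 0.05 m).
It fails at once if the oilcan is shifted more than 30 mm (distance of oilcan from where it was at the start of the episode above 0.03 m).
It fails at once if the wrench is shifted more than 30 mm (distance of wrench from where it was at the start of the episode above 0.03 m).
It fails at once if the pulley is shifted more than 30 mm (distance of pulley from where it was at the start of the episode above 0.03 m).
It also fails if it takes over 61 s, if anything falls off the work surface, if the arm or the gripper's body presses on something with over 40 N, if the wrist force passes 120 N, or if a joint passes its speed limit or range.

## Working session

There is one attempt and no reset: what is moved stays moved. The work goes in short steps, each a Python script; the robot and the scene stay as the last script left them, time stands still between calls to the robot, and variables do not carry over. Pictures are saved under pics/ and viewed, and the job is handed in when it is done.

```bash
mkdir -p pics; ls; cat > h.py <<'E'
import numpy as np, cv2
from cell import env, kin, camera, calibration, job
def C(n):
    c=calibration(n);R=cv2.Rodrigues(np.array(c["rvec"],float))[0];return c,R,np.array(c["tvec"],float).ravel()
def cloud(depth,cal):
    c,R,t=cal;v,u=np.mgrid[:depth.shape[0],:depth.shape[1]]
    P=np.stack([(u-c["cx"])/c["fx"]*depth,(v-c["cy"])/c["fy"]*depth,depth],-1)
    return (P-t)@R
def plane(u,v,z,cal):
    c,R,t=cal;d=R.T@np.array([(u-c["cx"])/c["fx"],(v-c["cy"])/c["fy"],1]);o=-R.T@t
    return o+d*(z-o[2])/d[2]
def proj(p,cal):
    c,R,t=cal;q=R@np.array(p)+t;return np.array([c["fx"]*q[0]/q[2]+c["cx"],c["fy"]*q[1]/q[2]+c["cy"]])
E
python3 - <<'E'
from h import *
s=env.get_state();print(s["time"],s["tcp_pos"],s["orientation"],s["force"],s["opening"])
for n in ["top","side","wrist"]:
    cal=C(n);im,d=camera(n);cv2.imwrite(f"pics/{n}0.png",im);np.savez(f"{n}0.npz",im=im,d=d,R=cal[1],t=cal[2]);print(n,cal[0],-cal[1].T@cal[2],cal[1][2])
E
```

```text
pics
0.0 [0.19017157 0.64718148 0.30292479] [-5.78838401e-05  1.42416305e-01  9.89806429e-01 -9.08403081e-04] [ 0.0562022   1.09183984 -0.04661097] 0.08532779258170813
top {'fx': 389.1660877004131, 'fy': 389.1660877004131, 'cx': 279.42989715407737, 'cy': 208.81613412891534, 'rvec': array([ 2.16203045, -2.1184302 ,  0.14938832]), 'tvec': array([-0.10275327,  0.50582835,  0.90655098])} [ 0.36856362 -0.10217678  0.97055448] [ 0.14755372  0.01032947 -0.9890001 ]
side {'fx': 404.83354351785107, 'fy': 404.83354351785107, 'cx': 281.4589392538013, 'cy': 207.2833635911833, 'rvec': array([ 2.35984291, -0.07451894,  0.00845999]), 'tvec': array([-0.48274565,  0.03087614,  1.28043073])} [ 0.44721917 -0.90568699  0.92370214] [ 0.02833542  0.70312767 -0.71049882]
wrist {'fx': 305.2635671125224, 'fy': 305.2635671125224, 'cx': 279.6565320791554, 'cy': 210.9276217293474, 'rvec': array([-2.31890694, -1.73518646, -0.25233916]), 'tvec': array([-0.67342645, -0.03712242,  0.38018229])} [0.11967145 0.66756741 0.37343316] [ 0.27518829 -0.08305005 -0.95779648]
```

View pics/top0.png

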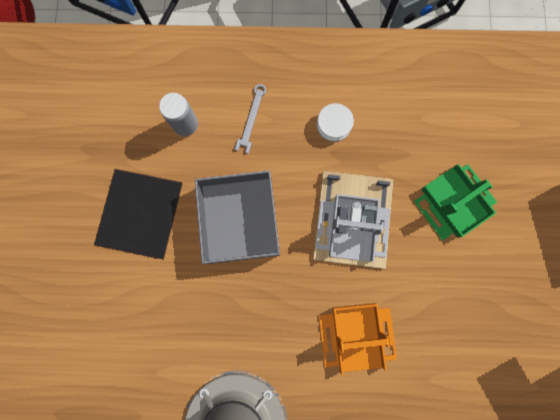

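View pics/side0.png

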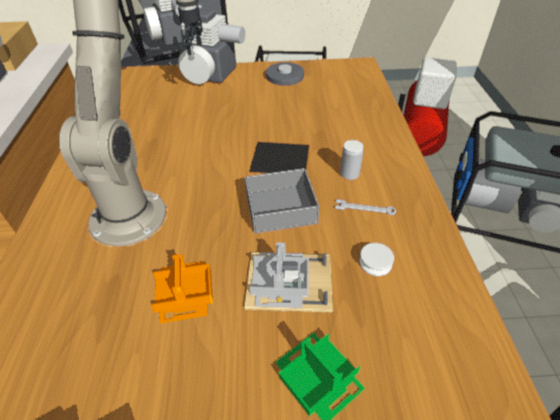

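View pics/wrist0.png

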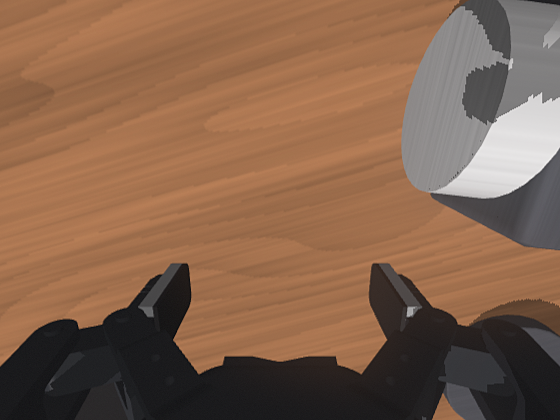

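The top view shows three tray shapes: grey on plywood at (355,222), orange at (358,338) and green at (457,202). Only the grey one is steel and sits on a stand with parts in it, so it is the one meant. I'll enlarge it to confirm.

```bash
python3 - <<'E'
import numpy as np,cv2
a=cv2.imread("pics/top0.png")[160:280,300:410];b=cv2.imread("pics/side0.png")[235:320,235:345]
cv2.imwrite("pics/crop0.png",np.hstack([cv2.resize(a,(440,480),interpolation=cv2.INTER_CUBIC),cv2.resize(b,(352,480),interpolation=cv2.INTER_CUBIC)]))
E
```

```text
(no output)
```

View pics/crop0.png

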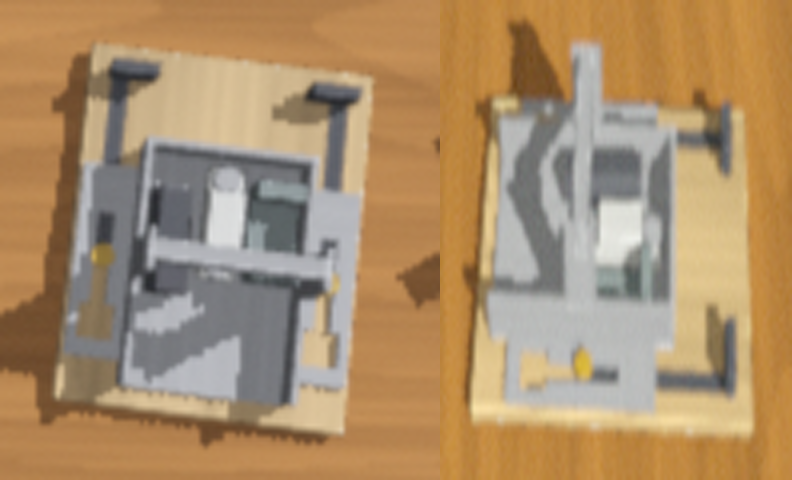

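The crop confirms it: grey steel tray, gold stud heads in its slots at crop (103,253) and (333,285). Its closed end faces the dark lugs at top (world +x), the open end faces the robot, and there are three parts inside. Next I'll measure poses.

```bash
cat > m.py <<'E'
from h import *
def rect(P):
    r=cv2.minAreaRect((P[:,:2]*1000).astype(np.float32));return r
for n in ["top","side"]:
    z=np.load(n+"0.npz");cal=C(n);P=cloud(z["d"],cal);im=z["im"].astype(int);ok=z["d"]>0
    hsv=cv2.cvtColor(z["im"],cv2.COLOR_BGR2HSV)
    X,Y,Z=P[...,0],P[...,1],P[...,2]
    near=lambda x,y,r:(np.hypot(X-x,Y-y)<r)&ok
    c=plane(*([355,222] if n=="top" else [285,270]),0.05,cal);
    grey=hsv[...,1]<70
    m=near(c[0],c[1],.16)&(Z>.085)&(Z<.115)&grey
    Q=P[m];print(n,"handle",m.sum(),rect(Q),np.median(Q[:,2]),Q.mean(0))
    m=near(c[0],c[1],.2)&(Z>.006)&(hsv[...,1]>60)&(Z<.02)
    print(" stand",m.sum(),rect(P[m]),np.median(Z[m]))
    c=plane(*([235,218] if n=="top" else [282,200]),0.03,cal)
    m=near(c[0],c[1],.19)&(Z>.066)&(Z<.085)&grey
    print(" bin",m.sum(),rect(P[m]),np.median(Z[m]))
    c=plane(*([139,214] if n=="top" else [281,157]),0.004,cal)
    m=near(c[0],c[1],.17)&(hsv[...,2]<60)&(Z<.02)
    print(" mat",m.sum(),rect(P[m]),np.median(Z[m]))
    for nm,(u,v) in (dict(can=(176,102),pulley=(336,120),orange=(358,338),green=(457,202)) if n=="top" else dict(can=(352,148),pulley=(377,256))).items(): print(" ",nm,P[v,u])
E
python3 m.py
```

```text
top handle 323 ((467.719482421875, -273.6097412109375), (103.94255065917969, 24.089962005615234), 84.00713348388672) 0.10132821264980472 [ 0.46680192 -0.27386154  0.10015364]
 stand 2180 ((493.218994140625, -266.6321105957031), (344.7884826660156, 351.16070556640625), 50.946380615234375) 0.011779858887047516
 bin 753 ((484.39556884765625, 7.563316345214844), (199.59800720214844, 179.84156799316406), 7.868821144104004) 0.07420931421966488
 mat 5312 ((489.2965087890625, 235.14462280273438), (237.33810424804688, 195.08258056640625), 79.3265609741211) 0.003935222654004249
  can [0.74007211 0.15072069 0.11997287]
  pulley [ 0.7379281  -0.23030595  0.03174942]
  orange [ 0.2042479  -0.28656208  0.00261949]
  green [ 0.52411676 -0.49949768  0.08783669]
side handle 233 ((464.29180908203125, -275.72564697265625), (107.58316802978516, 22.558584213256836), 84.46654510498047) 0.10135966685042973 [ 0.46381456 -0.28184728  0.09979385]
 stand 1682 ((470.0611877441406, -280.6365661621094), (287.3565368652344, 309.4944763183594), 52.95791244506836) 0.011837797890800318
 bin 516 ((480.76702880859375, 4.2264862060546875), (199.02145385742188, 188.4940948486328), 7.963334083557129) 0.07272469879330579
 mat 1349 ((491.891845703125, 261.0426025390625), (171.28880310058594, 191.69546508789062), 79.9382095336914) 0.00354453137274967
  can [0.72324022 0.14291613 0.12084984]
  pulley [ 0.73309801 -0.23518693  0.03751881]
```

```bash
cat > m2.py <<'E'
from h import *
from m import rect
def big(m):
    k,l,s,_=cv2.connectedComponentsWithStats(m.astype(np.uint8));i=1+np.argmax(s[1:,4]);return l==i
n="top";z=np.load("top0.npz");cal=C(n);P=cloud(z["d"],cal);hsv=cv2.cvtColor(z["im"],cv2.COLOR_BGR2HSV)
X,Y,Z=P[...,0],P[...,1],P[...,2];ok=z["d"]>0
for lo in (.097,.099):
    m=(np.hypot(X-.467,Y+.274)<.08)&(Z>lo)&(Z<.106)&ok;Q=P[m]
    e=np.linalg.svd(Q[:,:2]-Q[:,:2].mean(0))[2][0];print("handle",m.sum(),rect(Q),Q.mean(0),np.degrees(np.arctan2(e[0],-e[1])))
m=big((np.hypot(X-.46,Y+.27)<.17)&(Z>.0085)&(Z<.1)&ok);print("stand all",rect(P[m]))
im=z["im"];print(im[214,139],im[224,240])
m=big(cv2.morphologyEx(((np.abs(im.astype(int)-im[214,139]).max(-1)<25)&(Z<.015)&(Y>.13)).astype(np.uint8),cv2.MORPH_OPEN,np.ones((3,3),np.uint8)));print("mat",m.sum(),rect(P[m]))
for a in ((103,253),(333,285)): print("stud",plane(300+a[0]/4,160+a[1]/4,.0235,cal))
for a in ((135,70),(335,95)): print("lug",plane(300+a[0]/4,160+a[1]/4,.034,cal))
for a in ((150,145),(315,160)): print("closed end",plane(300+a[0]/4,160+a[1]/4,.012+.036,cal))
E
python3 m2.py | grep -v "^ "
```

```text
top handle 323 ((467.719482421875, -273.6097412109375), (103.94255065917969, 24.089962005615234), 84.00713348388672) 0.10132821264980472 [ 0.46680192 -0.27386154  0.10015364]
side handle 233 ((464.29180908203125, -275.72564697265625), (107.58316802978516, 22.558584213256836), 84.46654510498047) 0.10135966685042973 [ 0.46381456 -0.28184728  0.09979385]
handle 280 ((467.3858642578125, -273.58465576171875), (103.73541259765625, 23.082033157348633), 83.2303695678711) [ 0.46732543 -0.27437131  0.10155704] 173.69946078757044
handle 262 ((467.5447082519531, -273.655517578125), (103.70252990722656, 22.91050148010254), 83.5199966430664) [ 0.46739704 -0.27437078  0.10179821] 173.88329995060306
stand all ((492.4268798828125, -276.032470703125), (178.05386352539062, 224.9689178466797), 84.10346221923828)
[46 44 45] [143 137 136]
mat 5352 ((494.9392395019531, 262.9615478515625), (180.41836547851562, 196.7218475341797), 79.41187286376953)
stud [ 0.4764306  -0.20626119  0.0235    ]
stud [ 0.45965275 -0.34618301  0.0235    ]
lug [ 0.58882866 -0.22439058  0.034     ]
lug [ 0.5754948 -0.3468513  0.034    ]
closed end [ 0.53953483 -0.23158961  0.048     ]
closed end [ 0.53232332 -0.33047609  0.048     ]
```

```bash
cat >> h.py <<'E'
from scipy.spatial.transform import Rotation as Rn
S=1
L=0.054
def axes(yaw,th):
    x=np.array([np.cos(yaw)*np.cos(th),np.sin(yaw)*np.cos(th),np.sin(th)]);y=np.array([-np.sin(yaw),np.cos(yaw),0]);return np.stack([x,y,np.cross(x,y)],1)
def tool(g,yaw,th=0,s=None,lat=0):
    s=S if s is None else s;A=axes(yaw,th);up=A[:,2];yt=s*A[:,0];zt=-up
    q=Rn.from_matrix(np.stack([np.cross(yt,zt),yt,zt],1)).as_quat();return np.array(g)+L*up,q[[3,0,1,2]]
def griplip(lip,yaw,th): return np.array(lip)+axes(yaw,th)@np.array([.075,0,.076])
d=np.radians
E
python3 - <<'E'
from h import *
for s in (1,-1):
    print("grasp",s,kin.inverse_kinematics(*tool([.4674,-.2744,.092],d(-6.1),0,s)))
    print("mat",kin.inverse_kinematics(*tool([.495,.263,.084],d(-10.6),0,s)))
    for yaw in (8,):
      for off in (.0,.025,.04):
        lip=np.array([.4844,.0075,.105])+off*np.array([np.cos(d(yaw)),np.sin(d(yaw)),0])
        for th in (0,20,30,40,50,60):
          q=kin.inverse_kinematics(*tool(griplip(lip,d(yaw),d(th)),d(yaw),d(th),s));print(off,th,None if q is None else np.round(q,2))
E
```

```text
grasp 1 [-0.21375961  0.63261285  0.84871241  2.04207461 -0.68677248  0.77509602
  0.95103022]
mat [-0.93237232  0.54217023  0.433002    1.98520147 -0.34872147  0.68624252
 -0.46615928]
0.0 0 [-0.62  0.42  0.62  1.94 -0.31  0.88  0.29]
0.0 20 [-0.77  0.17  0.7   2.23 -0.29  0.45  0.28]
0.0 30 [-0.47  0.06  0.34  2.36 -0.11  0.2   0.1 ]
0.0 40 None
0.0 50 None
0.0 60 None
0.025 0 [-0.6   0.46  0.6   1.88 -0.32  0.91  0.3 ]
0.025 20 [-0.76  0.22  0.71  2.18 -0.37  0.47  0.35]
0.025 30 [-0.39  0.11  0.26  2.31 -0.14  0.21  0.13]
0.025 40 [ 1.    0.23 -1.21  2.38  1.76  0.21 -1.67]
0.025 50 None
0.025 60 None
0.04 0 [-0.59  0.48  0.6   1.84 -0.34  0.92  0.3 ]
0.04 20 [-0.77  0.26  0.73  2.15 -0.42  0.48  0.4 ]
0.04 30 [-0.43  0.13  0.31  2.28 -0.21  0.22  0.2 ]
0.04 40 [ 0.92  0.24 -1.13  2.36  1.74  0.21 -1.65]
0.04 50 None
0.04 60 None
grasp -1 [-0.4141334   0.93763885  1.26371761  2.0515276  -1.07871162  1.05907506
 -1.84317278]
mat [-0.45402444  0.51148643 -0.18562538  1.95195563  0.14231526  0.69049776
  2.23023439]
0.0 0 [-1.    0.75  1.28  1.95 -0.82  1.1  -2.36]
0.0 20 [-1.2   0.39  1.32  2.24 -0.85  0.6  -2.3 ]
0.0 30 [-1.38  0.2   1.41  2.39 -0.97  0.32 -2.15]
0.0 40 None
0.0 50 None
0.0 60 None
0.025 0 [-0.97  0.79  1.27  1.9  -0.85  1.13 -2.36]
0.025 20 [-1.15  0.47  1.3   2.19 -0.94  0.65 -2.24]
0.025 30 [-1.27  0.31  1.34  2.34 -1.13  0.4  -2.02]
0.025 40 [ 1.    0.23 -1.21  2.38  1.76  0.21  1.47]
0.025 50 None
0.025 60 None
0.04 0 [-0.95  0.82  1.27  1.86 -0.87  1.16 -2.36]
0.04 20 [-1.13  0.52  1.3   2.16 -0.98  0.69 -2.22]
0.04 30 [ 0.09  0.15 -0.26  2.25  0.2   0.23  2.95]
0.04 40 [ 0.92  0.24 -1.13  2.36  1.74  0.21  1.5 ]
0.04 50 None
0.04 60 None
```

```bash
python3 - <<'E'
from h import *
for yaw in (8,45,68,98,120,150,188,-45,-82,-120,-150):
  for s in (1,-1):
    o=[]
    for th in (0,20,35,50):
        lip=np.array([.4844,.0075,.105])+.03*np.array([np.cos(d(yaw)),np.sin(d(yaw)),0])
        q=kin.inverse_kinematics(*tool(griplip(lip,d(yaw),d(th)),d(yaw),d(th),s));o.append(None if q is None else np.round(q,1).tolist())
    print(yaw,s,*o)
E
```

```text
8 1 [-0.6, 0.5, 0.6, 1.9, -0.3, 0.9, 0.3] [-0.8, 0.2, 0.7, 2.2, -0.4, 0.5, 0.4] [-1.2, 0.1, 1.1, 2.4, -1.2, 0.2, 1.2] None
8 -1 [-1.0, 0.8, 1.3, 1.9, -0.9, 1.1, -2.4] [-1.1, 0.5, 1.3, 2.2, -1.0, 0.7, -2.2] [-1.2, 0.1, 1.1, 2.4, -1.2, 0.2, -1.9] None
45 1 [-0.6, 0.4, 0.5, 1.9, -0.2, 0.9, 0.7] [-0.8, 0.3, 0.9, 2.2, -0.8, 0.7, 1.4] [0.2, 0.2, -0.2, 2.3, -1.0, 0.5, 1.7] [1.2, 0.4, -1.1, 2.3, -1.3, 0.3, 2.2]
45 -1 [-1.1, 0.8, 1.3, 1.9, -0.8, 1.1, -1.8] [-1.1, 0.5, 1.3, 2.2, -1.1, 0.9, -1.5] [-0.5, 0.2, 0.6, 2.3, -1.2, 0.6, -1.3] [1.2, 0.4, -1.1, 2.3, -1.3, 0.3, -1.0]
68 1 [-0.6, 0.3, 0.4, 2.0, -0.2, 0.8, 1.0] [-0.7, 0.3, 0.7, 2.1, -0.7, 0.8, 1.7] [0.4, 0.3, -0.4, 2.1, -0.8, 0.7, 1.9] [0.8, 0.4, -0.6, 2.2, -1.0, 0.8, 2.2]
68 -1 [-1.2, 0.7, 1.3, 2.0, -0.8, 1.1, -1.5] [-0.9, 0.4, 1.1, 2.1, -0.9, 0.9, -1.3] [-0.4, 0.3, 0.6, 2.2, -1.1, 0.9, -1.0] [-0.2, 0.4, 0.6, 2.2, -1.3, 1.2, -0.6]
98 1 [-0.6, 0.3, 0.3, 2.1, -0.1, 0.8, 1.5] [-0.6, 0.3, 0.6, 2.1, -0.6, 1.0, 2.1] [-0.6, 0.5, 1.0, 2.1, -1.0, 1.3, 2.6] [-0.3, 0.6, 0.8, 2.0, -1.1, 1.6, 2.8]
98 -1 [-1.0, 0.3, 0.8, 2.1, -0.3, 0.8, -1.5] [-0.7, 0.3
[... 1641 characters left out ...]
3, 2.1, 0.6, 1.0, 0.9] [-0.8, 0.4, 0.2, 2.1, 0.8, 1.2, 0.7]
-120 1 [-1.0, 0.5, 1.3, 2.2, -0.6, 0.9, -1.4] [-1.1, 0.6, 1.3, 2.1, -0.3, 1.0, -1.8] [-1.2, 0.8, 1.3, 2.0, -0.2, 1.2, -1.9] [-1.2, 1.0, 1.3, 1.9, -0.2, 1.3, -1.9]
-120 -1 [-0.7, 0.2, 0.8, 2.2, -0.2, 0.8, 1.4] [-0.6, 0.3, 0.5, 2.1, 0.2, 1.0, 0.8] [-0.6, 0.4, 0.4, 1.9, 0.3, 1.3, 0.7] [-0.6, 0.6, 0.3, 1.8, 0.4, 1.5, 0.5]
-150 1 [-1.2, 0.3, 1.3, 2.3, -0.4, 0.8, -2.2] [-1.1, 0.6, 1.3, 2.1, -0.4, 1.2, -2.2] [-1.0, 0.9, 1.3, 1.9, -0.4, 1.5, -2.2] [-1.0, 1.1, 1.3, 1.7, -0.3, 1.7, -2.1]
-150 -1 [-0.8, 0.1, 0.8, 2.3, -0.1, 0.8, 0.6] [-0.6, 0.3, 0.6, 2.0, -0.0, 1.1, 0.5] [-0.6, 0.5, 0.5, 1.9, 0.0, 1.4, 0.4] [-0.5, 0.7, 0.4, 1.7, 0.1, 1.7, 0.4]
```

```bash
python3 - <<'E'
from h import *
p,q=tool([.4674,-.2744,.092],d(-6.1))
env.reach(p+[0,0,.13],q)
s=env.get_state();print(s["time"],s["tcp_pos"],np.round(s["qpos"],2),s["force"])
cal=C("wrist");im,dd=camera("wrist");cv2.imwrite("pics/w1.png",im)
P=cloud(dd,cal);m=(P[...,2]>.094)&(P[...,2]<.112)&(np.hypot(P[...,0]-.467,P[...,1]+.274)<.08)&(dd>0)
r=cv2.minAreaRect((P[m][:,:2]*1000).astype(np.float32));print(m.sum(),r,np.median(P[m][:,2]))
E
```

```text
3.5083 [ 0.46792295 -0.27375928  0.27589807] [-0.39  0.47  1.07  1.95 -0.49  1.01  0.81] [ 0.33431351 -0.04027427  0.67585318]
1898 ((465.81591796875, -274.4779357910156), (104.06379699707031, 23.553232192993164), 84.1342544555664) 0.10227333757987017
```

View pics/w1.png

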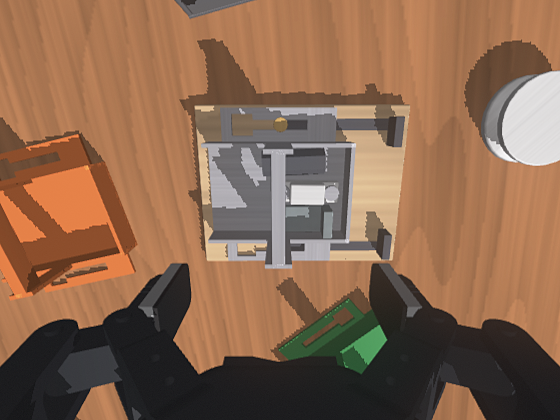

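The wrist view shows the handle centred at (278,205), lined up with the jaws, and its depth agrees with the top view (yaw −5.9°). The orange tray (70,230) and green tray (340,320) are clear of the fingers. Now grasp.

```bash
python3 - <<'E'
from h import *
p,q=tool([.4667,-.2744,.092],d(-5.9))
print(env.movel(p+[0,0,.02],.12,rot=q), env.movel(p,.05,stop_force=12))
s=env.get_state();print(s["time"],s["tcp_pos"],p,s["force"])
env.grip(0.0,60)
s=env.get_state();print(s["time"],s["tcp_pos"],s["opening"],s["force"],s["torque"])
cal=C("top");im,dd=camera("top");cv2.imwrite("pics/t2.png",cv2.resize(im[140:300,280:430],(600,640))[:600])
E
```

```text
False False
5.175 [ 0.46654372 -0.27445622  0.14577432] [ 0.4667 -0.2744  0.146 ] [ 0.08747364 -0.20271963  0.07305457]
5.8417 [ 0.46672156 -0.27445339  0.14619416] 0.011122930036180846 [-1.4075831   0.67949884  2.68282467] [0.15182802 0.18024304 0.00842374]
```

View pics/t2.png

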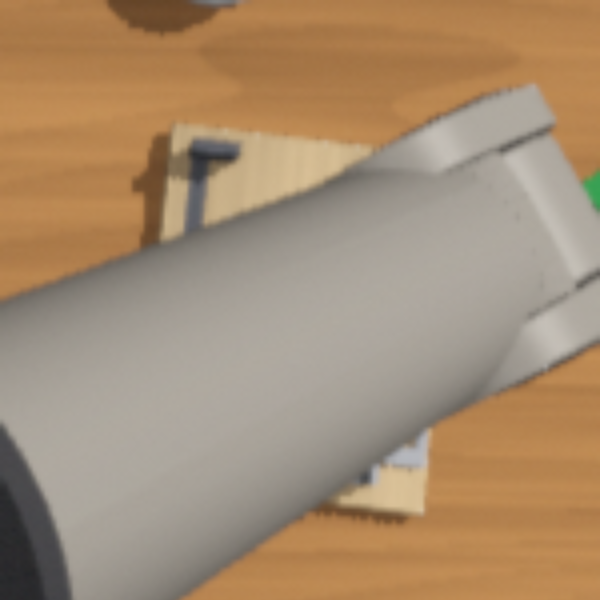

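The fingers are holding the 12 mm bar; the arm hides the tray in this top view. Now push and feel for the stop.

```bash
python3 - <<'E'
from h import *
A=axes(d(-5.9),0);s=env.get_state();p0=s["tcp_pos"]
r=env.movel(p0+.065*A[:,0],.03,stop_force=14)
s=env.get_state();print(r,s["time"],A.T@(s["tcp_pos"]-p0),A.T@s["force"],s["torque"],s["opening"])
cal=C("side");im,dd=camera("side");cv2.imwrite("pics/s3.png",cv2.resize(im[220:330,225:365],(764,600),interpolation=cv2.INTER_CUBIC))
E
```

```text
True 7.25 [ 4.00337385e-02 -7.84027377e-04  1.43899684e-05] [-1.98104588  1.17721646  5.85244945] [0.21154436 0.17627031 0.05725234] 0.011160065361250889
```

View pics/s3.png

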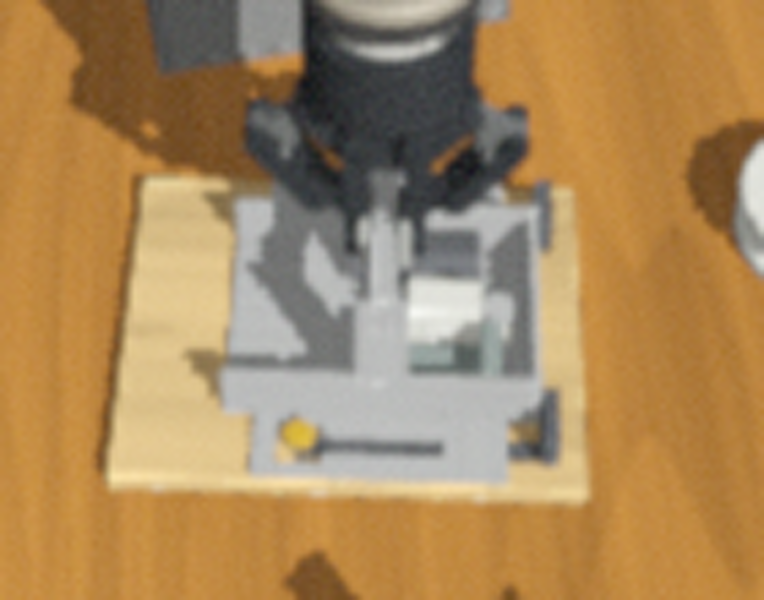

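The stud head at (298,435) sits in the wide opening (about 275–318), and the closed end is at the lug (545,215). The contact force has relaxed, so I'll press once more to confirm the stop.

```bash
python3 - <<'E'
from h import *
A=axes(d(-5.9),0);s=env.get_state();p0=s["tcp_pos"];print(A.T@s["force"])
r=env.movel(p0+.01*A[:,0],.015,stop_force=14)
s=env.get_state();p1=s["tcp_pos"];print(r,s["time"],A.T@(p1-p0),A.T@s["force"])
env.grip(0,110)
r=env.movel(p1+[0,0,.012],.02,stop_force=22)
s=env.get_state();print(r,s["time"],A.T@(s["tcp_pos"]-p1),A.T@s["force"],s["torque"],s["opening"])
cal=C("side");im,dd=camera("side");cv2.imwrite("pics/s4.png",cv2.resize(im[220:330,225:365],(764,600),interpolation=cv2.INTER_CUBIC))
E
```

```text
[-1.58041779  0.6785165   5.28831295]
True 7.65 [ 2.66058616e-04 -1.06334588e-04  1.13575016e-07] [-1.86257645  1.89454915  4.99935564]
False 8.6333 [-8.82571857e-05  1.33730204e-04  1.18908598e-02] [-0.00820994 -0.1406146  -6.39293966] [-0.00486274  0.10071803 -0.01949687] 0.010330357609195776
```

View pics/s4.png

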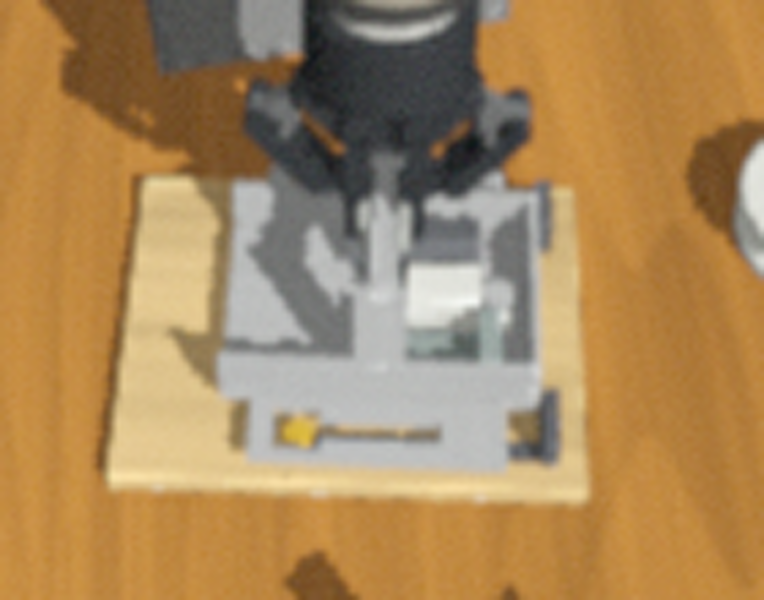

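The tray is free: 6.4 N is on the wrist, the full weight, and the tray is level with all three parts on it. Next I lift and carry it to the bin, turning to yaw −82°.

```bash
cat >> h.py <<'E'
BY=d(-82); BIN=np.array([.4844,.0075])
def dump(th,off=.03,z=.11):
    lip=np.r_[BIN+off*np.array([np.cos(BY),np.sin(BY)]),z];return tool(griplip(lip,BY,th),BY,th)
E
python3 - <<'E'
from h import *
s=env.get_state();p=s["tcp_pos"]
env.movel([p[0],p[1],.262],.1)
s=env.get_state();print(s["time"],s["tcp_pos"],s["force"])
p,q=dump(0);p[2]=.262
env.movel(p,.08,rot=q)
env.movel(dump(0)[0],.05)
s=env.get_state();print(s["time"],s["tcp_pos"],np.round(s["qpos"],2),s["force"])
for th in (10,20,30,40,50): 
    k=kin.inverse_kinematics(*dump(d(th)));print(th,None if k is None else np.round(k,2))
print(kin.inverse_kinematics(*tool([.495,.263,.084],d(-100.6))))
for n in("top","side","wrist"):
    im,dd=camera(n);cv2.imwrite(f"pics/{n}5.png",im)
cv2.imwrite("pics/c5.png",np.hstack([cv2.imread("pics/top5.png")[100:400,100:450],cv2.imread("pics/side5.png")[60:360,150:450]]))
E
```

```text
9.875 [ 0.50627609 -0.27896017  0.26128798] [ 0.41023539 -0.05839708 -6.88359006]
12.9083 [ 0.49897883 -0.09659984  0.23989016] [-0.87  0.71  1.37  2.06 -0.81  1.08 -0.53] [ 0.32655229 -0.61219792 -6.78201352]
10 [-1.05  0.74  1.45  2.1  -0.72  0.98 -0.68]
20 [-1.17  0.56  1.3   2.12 -0.27  0.8  -1.19]
30 [-1.29  0.61  1.29  2.13 -0.08  0.78 -1.44]
40 [-1.38  0.71  1.29  2.14  0.03  0.79 -1.62]
50 [-1.45  0.85  1.28  2.13  0.09  0.82 -1.75]
[-1.41219585  0.9851046   1.26376842  2.0118086  -1.1119936   1.08861548
 -1.36413099]
```

View pics/c5.png

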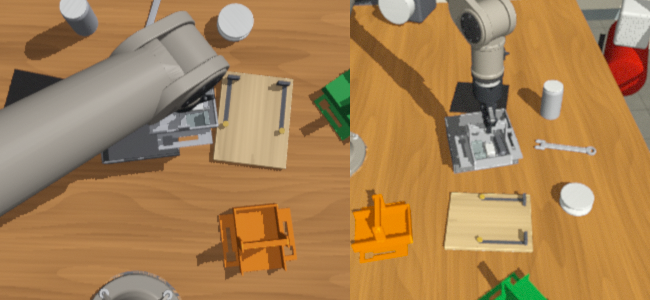

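View pics/wrist5.png

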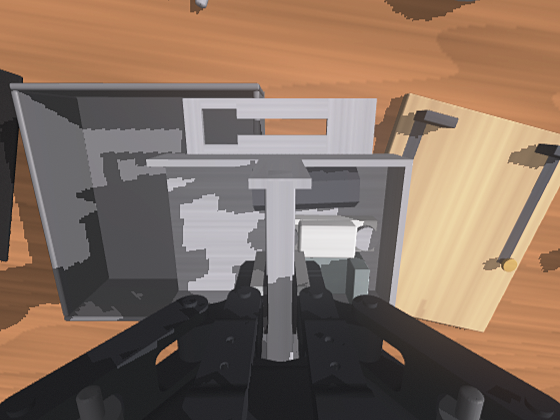

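The tray hangs level over the bin's near half with its open end over the bin floor, about (180,230) in the wrist view, and the parts have not moved. Now tilt in steps.

```bash
python3 - <<'E'
from h import *
q0=np.array(env.get_state()["qpos"]);q20=np.array(kin.inverse_kinematics(*dump(d(20))))
def st():
    s=env.get_state();w,x,y,z=s["orientation"];zt=Rn.from_quat([x,y,z,w]).as_matrix()[:,2]
    print(round(s["time"],2),np.round(s["tcp_pos"],3),"tilt",round(np.degrees(np.arccos(-zt[2])),1),np.round(s["force"],2),round(s["opening"],4))
for f in (.25,.5,.62,.72,.8,.87,.94,1): 
    env.goto_joints(q0+f*(q20-q0));st()
im,dd=camera("wrist");cv2.imwrite("pics/w6.png",im)
E
```

```text
13.34 [ 0.491 -0.084  0.242] tilt 5.3 [-0.67 -0.6  -6.36] 0.0104
13.62 [ 0.486 -0.074  0.246] tilt 10.4 [-0.13 -0.89 -7.17] 0.0105
13.88 [ 0.486 -0.069  0.248] tilt 12.8 [ 0.08 -0.22 -7.13] 0.0103
14.12 [ 0.486 -0.064  0.25 ] tilt 14.8 [ 0.17 -1.34 -6.04] 0.0101
14.38 [ 0.487 -0.06   0.252] tilt 16.3 [ 0.25 -0.43 -6.69] 0.0105
14.62 [ 0.489 -0.056  0.254] tilt 17.6 [ 0.04  0.86 -7.6 ] 0.0102
14.88 [ 0.49  -0.052  0.256] tilt 18.9 [-0.62 -0.72 -6.94] 0.0102
15.12 [ 0.492 -0.048  0.258] tilt 19.9 [ 0.01 -0.58 -6.83] 0.0103
```

View pics/w6.png

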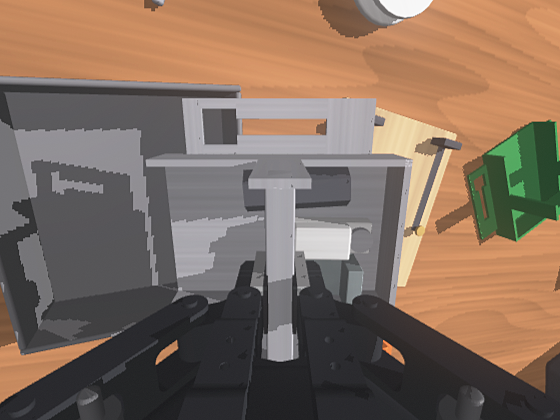

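At 20° the parts have only crept, by about 10 px. Tilting further slowly, watching the weight.

```bash
python3 - <<'E'
from h import *
for th in (21.5,23,24.5,26,27.5,29):
    p,q=dump(d(th));env.movel(p,.03,rot=q);env.dwell(.4);s=env.get_state();print(th,round(s["time"],2),np.round(s["force"],2),np.round(s["qpos"],2))
    if s["force"][2]>-4.2: env.dwell(.5);break
im,dd=camera("wrist");cv2.imwrite("pics/w7.png",im);print(env.get_state()["force"])
E
```

```text
21.5 15.86 [ 0.46  0.53 -7.02] [-1.2   0.57  1.31  2.12 -0.26  0.8  -1.2 ]
23 16.54 [-0.28 -0.7  -6.54] [-1.22  0.59  1.33  2.12 -0.25  0.79 -1.22]
24.5 17.23 [-0.35  0.18 -3.79] [-1.24  0.61  1.34  2.13 -0.24  0.79 -1.24]
[-0.79325955  0.21538086 -3.49723079]
```

View pics/w7.png

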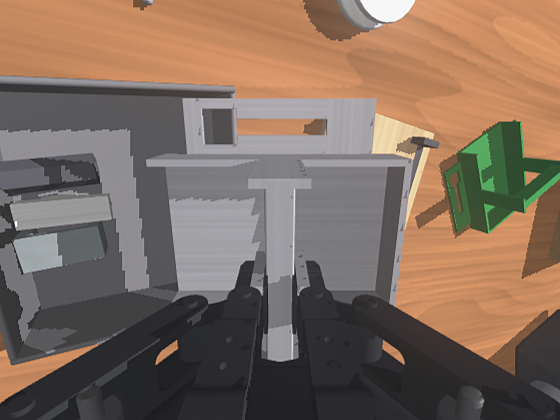

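All three parts lie in the bin, at about (45,165), (60,210) and (60,250), and the tray is empty (3.5 N left). Raise it, level it over the mat and check.

```bash
python3 - <<'E'
from h import *
s=env.get_state();p=s["tcp_pos"]
env.movel(p+[0,0,.06],.1)
pp,q=tool([.495,.263,.20],d(-100.6))
k=kin.inverse_kinematics(pp,q);print(k)
try: env.movel(pp,.15,rot=q)
except env.PlanningError as e:
    print("PE",e); env.reach(pp,q)
s=env.get_state();print(s["time"],s["tcp_pos"]-pp,np.round(s["qpos"],2),s["force"],s["torque"])
for n in("top","side","wrist"):
    im,dd=camera(n);cv2.imwrite(f"pics/{n}8.png",im)
cv2.imwrite("pics/c8.png",np.hstack([cv2.imread("pics/top8.png")[80:380,50:400],cv2.imread("pics/side8.png")[60:360,150:450]]))
E
```

```text
[-1.4269722   0.63359894  1.18743295  1.93224607 -0.68250894  1.0562572
 -1.69546886]
20.7167 [ 0.00010749 -0.00059332  0.00015434] [-1.41  0.61  1.16  1.93 -0.65  1.04 -1.72] [-1.1630407   0.20665456 -4.4381281 ] [ 0.03517402 -0.00688897 -0.02681949]
```

View pics/c8.png

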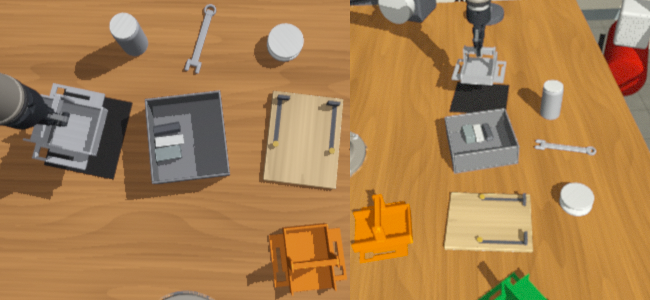

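View pics/wrist8.png

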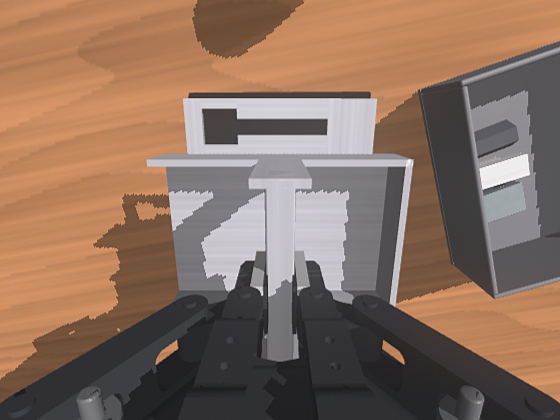

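The tray is level over the mat: only a strip of mat shows past the far edge in the wrist view, and the top-view offset comes from its height. The parts are still in the bin at (170,145) in the top crop. Now lower it.

```bash
python3 - <<'E'
from h import *
pp,q=tool([.495,.263,.084],d(-100.6))
env.movel(pp+[0,0,.02],.1)
r=env.movel(pp+[0,0,-.006],.02,stop_force=6)
s=env.get_state();print(r,s["time"],s["tcp_pos"]-pp,s["force"],s["torque"])
im,dd=camera("side");cv2.imwrite("pics/s9.png",cv2.resize(im[80:220,200:380],(771,600),interpolation=cv2.INTER_CUBIC))
E
```

```text
True 22.9083 [-1.96060819e-05  6.74840468e-06  3.16617183e-04] [-1.19454787 -0.91291857  4.43740392] [-0.03659034  0.21613771  0.01614809]
```

View pics/s9.png

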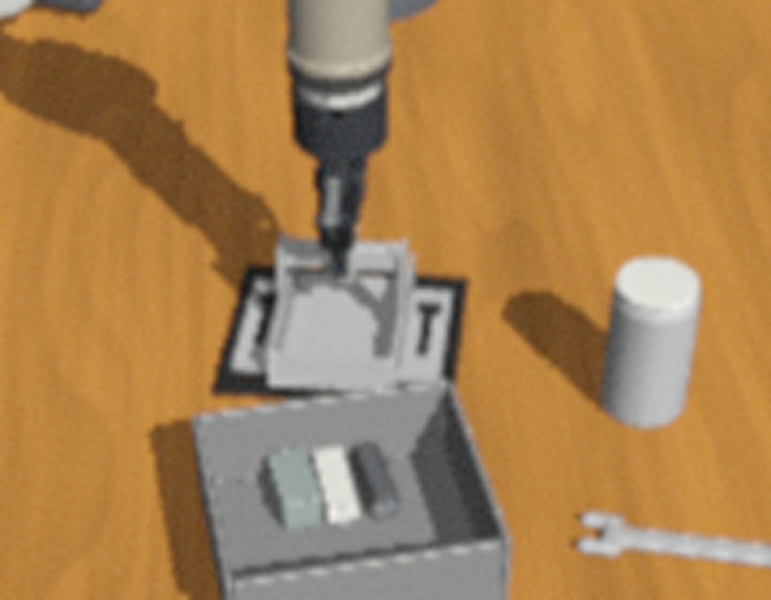

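The tray is seated in the middle of the mat at contact height (within 0.3 mm), with three parts in the bin. Release and withdraw.

```bash
python3 - <<'E'
from h import *
env.grip(.06);s=env.get_state();p=s["tcp_pos"];print(s["opening"],s["force"])
env.movel(p+[0,0,.04],.06);env.movel(p+[0,0,.17],.15);env.dwell(.3)
s=env.get_state();print(s["time"],s["force"])
cal=C("wrist");im,dd=camera("wrist");P=cloud(dd,cal)
m=(P[...,2]>.086)&(P[...,2]<.102)&(np.hypot(P[...,0]-.495,P[...,1]-.263)<.09)&(dd>0)
print(m.sum(),cv2.minAreaRect((P[m][:,:2]*1000).astype(np.float32)),np.percentile(P[m][:,2],[5,50,95]))
cal=C("top");it,dt=camera("top");P=cloud(dt,cal)
m=(np.hypot(P[...,0]-.484,P[...,1]-.0075)<.2)&(P[...,2]>.066)&(P[...,2]<.085);print("bin",cv2.minAreaRect((P[m][:,:2]*1000).astype(np.float32)))
cv2.imwrite("pics/c10.png",np.hstack([it[60:400,60:410],im[:340,60:500]]))
E
```

```text
0.06004180973720589 [0.05002278 0.16244404 0.50249271]
25.625 [0.23670957 0.20217369 0.14812827]
1438 ((494.7545166015625, 262.7569885253906), (23.568557739257812, 103.59822845458984), 79.36491394042969) [0.09301445 0.09426551 0.09544862]
bin ((484.7000732421875, 7.762641906738281), (200.27732849121094, 180.47605895996094), 7.864072322845459)
```

View pics/c10.png

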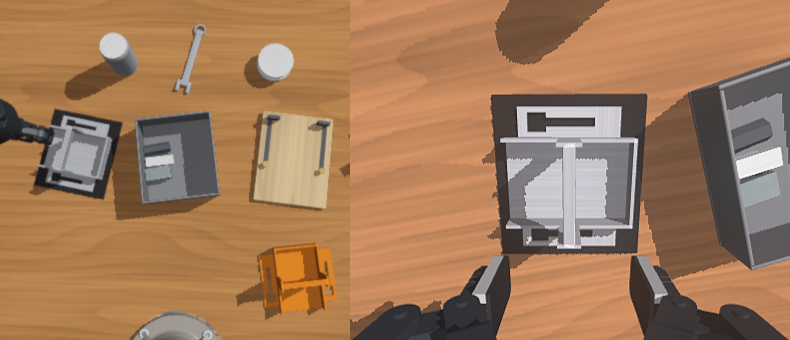

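The tray lies flat in the middle of the mat (wrist crop (570,190)) with its handle top at 0.094 m. The three parts are in the bin, the bin has not moved, and the gripper is clear. Handing in.

```bash
python3 -c "
from h import *
job.job_done()"
```

```text
the job is handed in; nothing more can be done
```

The job is handed in with all three parts in the bin and the empty tray flat on the mat. The hand-in reports no verdict, so what follows rests on my own checks.

**What I did:**
- I gripped the grey tray by its handle and slid it 40 mm to the lugs. A second push confirmed the stop.
- I lifted it straight off with the three parts and tilted it slowly over the bin. They slid off at about 24° of tilt.
- I then set the tray down in the middle of the mat and let go, at about 25.6 s of the 61 s allowed.

**Last checks:**
- **Tray:** the handle's centre is within 1 mm of the measured mat centre. Its top is at 0.094 m, so the tray sits flat on the mat.
- **Parts:** all three are visible lying inside the bin.
- **Bin and bystanders:** the bin measures within 0.5 mm of where it started. The oilcan, wrench and pulley look unmoved in the picture; I did not measure them again.
- **Gripper:** it is clear of everything, with almost no force on the wrist.

No check failed. The only disagreement was early on: one side-camera estimate of the handle differed from the others by about 3 mm, so I used the top and wrist views instead.

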